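# Set up the bench lap

### The job

Set up the little bench lap for polishing: slide the spacer sleeve that fits the spindle all the way down onto the flange, then slide the lap wheel onto the spindle, hub up, until it lies flat on the sleeve. Lower both gently by hand instead of letting them drop. Leave the narrow-bored sleeve and the other things on the bench where they are.

Things in the scene. Friction and masses are not known exactly. Their poses are not given: they have to be found in the camera images.
- machine: bench lap fixed to the bench: a grey housing 160 x 160 mm, 60 mm high, a dark round flange (60 mm diameter, 8 mm thick) on its top and an upright steel spindle at its centre. Origin at the centre of its underside on the bench, z up along the spindle axis
- seat (a point): centre of the flange's top face, on the spindle axis, 68 mm above the bench, where the sleeve's lower end comes to rest. The spindle (26 mm diameter) rises 90 mm above this point
- spindle_tip (a point): centre of the spindle's top, 158 mm above the bench; the top 8 mm taper from 26 mm to 18 mm diameter
- sleeve: the spacer sleeve that fits: plain aluminium tube standing on end, 50 mm outside diameter, 60 mm high, 28.5 mm bore right through. Origin at the centre of its lower end, z along its axis
- narrow_sleeve: a sleeve that does not fit: aluminium tube of the same outside (50 mm diameter, 60 mm high) standing on end, but with a thicker wall and only a 16 mm bore. Origin at the centre of its lower end
- wheel: lap wheel lying flat, hub up: aluminium disc 120 mm in diameter, 10 mm thick, with a round hub on top, 44 mm in diameter and 30 mm high (40 mm high in all); 28.5 mm bore right through disc and hub. Origin at the centre of the disc's underside, z up along the bore
- brick: pale soldering brick lying on the bench, 70 x 140 x 32 mm, bystander. Origin at the centre of its underside
- pliers: pliers with green handles lying on the bench, about 210 mm long, 16 mm high, bystander. Origin on the bench about midway, jaws to its +x
Not all that is in view belongs to the job. What is shaped like the sleeve but green or orange is not meant.

How it is judged:
By the outcome, as a careful person would: the job done as asked, in the order asked, and still so for the second after the job is handed in, with the robot touching nothing.
It also fails if it takes over 69 s, if anything falls off the work surface, if the arm or the gripper's body presses on something with over 40 N, if the wrist force passes 120 N, or if a joint passes its speed limit or range.

### The arm

A 7-joint arm with a two-finger parallel gripper is mounted at the origin on the work surface. World frame = base frame: x ahead of the robot, y to its left, z up, the work surface at z = 0. Lengths are in m, angles in rad, forces in N, time in s.
With the tool pointing down it reaches from about 0.425 to 0.825 m from the base axis. Payload 3.6 kg.
Tool frame: the origin (TCP) lies on the centre line of the jaws, within the pads' length; the fingertips stand 14 mm ahead of it and the grasp point (between the pads) lies 5 mm behind it (env.finger_overhang is the distance from the TCP to the fingertips, in m); x points along the fingers, y is the direction in which the jaws open and shut, and the axes are right-handed (so a half turn about x gives the same grasp; the last joint's range is limited). The gripper opens to 93 mm and grips with 3 to 60 N. Pads are 15 mm wide; open, the fingers measure 128 mm over their backs; the gripper's body (75 mm by 188 mm) begins 65 mm behind the grasp point.
Start: joints at [-1.252, 0.615, -0.013, 1.423, 0.008, 1.103, -0.04], TCP at [0.22, 0.612, 0.233] pointing down, gripper open.
Joint ranges: [-3.12, 3.12], [-0.3, 2.06], [-1.34, 1.32], [0.26, 2.42], [-1.36, 4.5], [0.01, 1.98], [-2.84, 2.84]. Speed limits (rad/s): [2.79, 2.79, 3.14, 3.14, 3.14, 3.14, 3.14].

### API

Orientations are given as a rotation vector (axis times angle).
In Python, from cell import env gives the robot as it stands.
- The arm moves only by the tool apply_moves, never from a script. Its argument "motion" is a list of rows, each an object with "hand": the closure in counts, from 0 (fully open) to 255 (shut); "slide": the shift along the tool's x, y, z in mm, a list of three; "dr": the turn, a rotation vector about the tool's x, y, z in rad, a list of three. In form: [{"hand": hand, "slide": [x, y, z], "dr": [ax, ay, az]}, ...]. A call has 1 to 12 rows; each row shifts and turns the commanded pose from where the row before left it, along the tool's axes as they then stand; what a row does not reach is not made up. A row lasts 1/10 s, in which the tool goes at most 50 mm and 8.59 degrees, less where a joint would pass 70% of its speed; a pose out of reach is approached as far as the arm can. A call is refused whole if a number of a shift passes 50 or a number of a turn 0.15, either way. A call with a gripper value outside its range is refused whole. The fingers move at their own pace and stop on an object; "newtons" is the grip in N (left out, the last holds). Time passes only in rows, so rows that do not move let the fingers close. It gives the time, the measured TCP pose, the force and the opening at its end, in the units of the state.
- env.get_obs(): the state, without advancing time (a new reading comes with each control period).
- env.capture(name): name is "scene" or "top" or "wrist"; returns a dict with "frame" (480x640x3 uint8, red, green, blue), "fx", "fy", "cx", "cy" (pixels), "rvec" (rotation vector, rad) and "tvec" (3), from world to camera coordinates, as OpenCV has them; the wrist camera has in their place "T_tool_cam" (4x4, takes a point from camera to tool coordinates, whose origin is the TCP and whose axes are the tool frame's). Camera axes: x right, y down, z forward; pixel columns grow to the right and rows downward; lengths in m; the calibration is good to about 2 mm. A picture is of the moment at which its call begins: read the wrist's pose just before it. There is no depth.
- env.finish_job(): hands the job in, once; it reports no verdict.
The state is a dict: "t": time; "joint_pos": joint angles; "qvel": joint speeds; "joint_efforts": joint torques, N m; "ee_pos": TCP position; "eef_rot": TCP orientation; "contact_force": force on the tool from outside, world axes, zero at the start; "wrist_torque": the same for the moment, N m; "finger_gap": finger opening in m.
Only numpy, scipy, OpenCV 4.12 (cv2) and the standard library are available. Lean on these libraries where they do the work, as an engineer would, in place of code of your own. Each camera call takes 0.05 s, during which the arm holds its last target. There are 200 camera calls.

## Working session

There is one attempt and no reset: what is moved stays moved. The work goes in short steps, Python scripts to look and compute and a tool call to move; the robot and the scene stay as the last step left them, time stands still between calls to the robot, and variables do not carry over. Pictures are saved under pics/ and viewed, about 8 in all and at most 12, crops included, and the job is handed in when it is done.

Besides the shell and the picture viewer there is one more tool, called after ">>>" by a JSON object that holds its "name" and its "arguments". apply_moves: Moves the arm, as the interface text tells. Its arguments: {"type":"object","properties":{"motion":{"type":"array","items":{"type":"object","properties":{"hand":{"type":"number"},"slide":{"type":"array","items":{"type":"number"}},"dr":{"type":"array","items":{"type":"number"}}}}},"newtons":{"type":"number"}},"required":["motion"]}

```bash
mkdir -p pics; ls; python3 - <<'E'
from cell import env
import cv2,numpy as np
o=env.get_obs();print({k:np.round(v,3) for k,v in o.items()}, env.finger_overhang)
for n in("scene","top"):
    c=env.capture(n);cv2.imwrite(f"pics/{n}0.png",c["frame"][...,::-1])
    R=cv2.Rodrigues(np.array(c["rvec"]))[0];print(n,c["fx"],c["cx"],c["cy"],-R.T@np.array(c["tvec"]).ravel(),R.round(3).tolist())
E
```

```text
pics
{'t': np.float64(0.0), 'joint_pos': array([-1.252,  0.616, -0.013,  1.425,  0.008,  1.103, -0.04 ]), 'qvel': array([-0.001,  0.002, -0.001,  0.   , -0.001, -0.002,  0.   ]), 'joint_efforts': array([-0.0000e+00, -4.5893e+01,  2.0900e-01, -1.6574e+01, -6.1000e-02,
        2.0000e-02,  0.0000e+00]), 'ee_pos': array([0.219, 0.611, 0.231]), 'eef_rot': array([ 0.269,  1.554, -0.273]), 'contact_force': array([-0.32, -0.65, -0.49]), 'wrist_torque': array([-0.035,  0.012, -0.013]), 'finger_gap': np.float64(0.093)} 0.014
scene 595.2443230047193 316.8228419791228 238.9537381671645 [ 1.23510383 -0.16260561  1.11723412] [[0.329, 0.944, -0.008], [0.778, -0.276, -0.564], [-0.535, 0.18, -0.826]]
top 464.3021174507005 322.1288675226386 236.89247554259728 [0.49824806 0.05280193 1.12286864] [[-0.001, -1.0, -0.003], [-0.998, 0.001, -0.07], [0.07, 0.003, -0.998]]
```

View pics/top0.png

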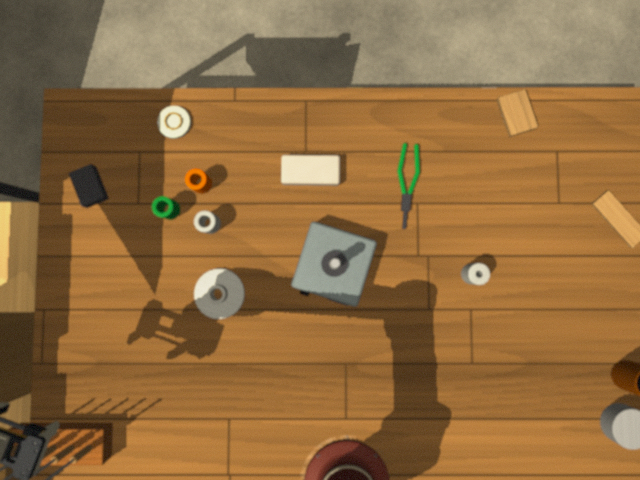

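View pics/scene0.png

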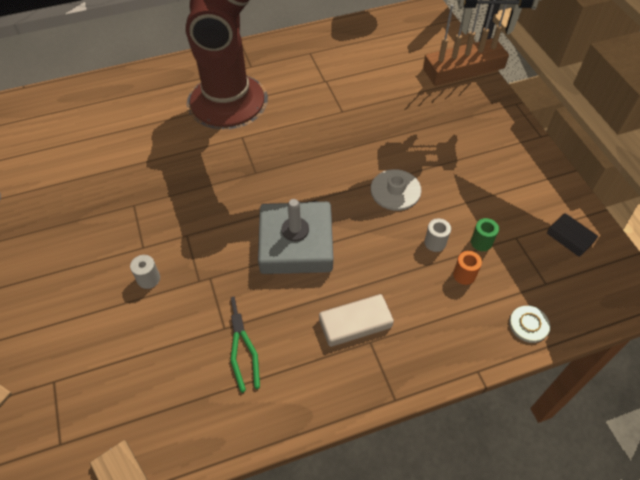

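Top view: fitting sleeve (wide bore) at (205,221), wheel at (219,293), machine spindle at (335,263), narrow sleeve at (478,273), green and orange decoys at (163,207) and (197,180). The scene view agrees: sleeve (438,230), wheel hub (397,180), spindle tip (294,203).

```bash
cat > h.py <<'E'
from cell import env
import cv2,numpy as np
from scipy.spatial.transform import Rotation as Ro
def cam(n):
    o=env.get_obs(); c=env.capture(n)
    K=np.array([[c["fx"],0,c["cx"]],[0,c["fy"],c["cy"]],[0,0,1]])
    if n=="wrist":
        T=np.eye(4);T[:3,:3]=Ro.from_rotvec(o["eef_rot"]).as_matrix();T[:3,3]=o["ee_pos"]
        T=T@np.array(c["T_tool_cam"]);R,C=T[:3,:3],T[:3,3]
    else:
        R=cv2.Rodrigues(np.array(c["rvec"]))[0].T;C=-R@np.array(c["tvec"]).ravel()
    return c["frame"],K,R,C
def ray(K,R,uv): return R@np.linalg.inv(K)@np.array([uv[0],uv[1],1.])
def plane(K,R,C,uv,z):
    d=ray(K,R,uv);return C+d*(z-C[2])/d[2]
def proj(K,R,C,p):
    q=K@R.T@(np.asarray(p)-C);return q[:2]/q[2]
def tri(obs): # [(K,R,C,uv)]
    A=np.zeros((3,3));b=np.zeros(3)
    for K,R,C,uv in obs:
        d=ray(K,R,uv);d/=np.linalg.norm(d);P=np.eye(3)-np.outer(d,d);A+=P;b+=P@C
    x=np.linalg.solve(A,b)
    return x,[float(np.linalg.norm(proj(K,R,C,x)-uv)) for K,R,C,uv in obs]
def totool(v): return Ro.from_rotvec(env.get_obs()["eef_rot"]).as_matrix().T@v
E
python3 - <<'E'
from h import *
t=cam("top")[1:];s=cam("scene")[1:]
for n,a,b in(("sleeve",(205,221),(439,228)),("hub",(217.5,293.5),(397,177)),("tip",(335,263),(294,203)),("narrow",(479,273),(143,263)),("green",(163,206),(487,227)),("orange",(197,180),(468,261))):
    x,e=tri([(*t,a),(*s,b)]);print(n,x.round(3),np.round(e,1))
o=env.get_obs();print(Ro.from_rotvec(o["eef_rot"]).as_matrix().round(3))
c=env.capture("wrist");print(np.round(c["T_tool_cam"],3),c["fx"],c["cx"],c["cy"])
f=cam("top")[0];g=cam("scene")[0]
A=cv2.resize(f[165:325,140:365],None,fx=3,fy=3,interpolation=2)
cv2.imwrite("pics/crop.png",A[...,::-1])
E
```

```text
sleeve [0.61  0.327 0.058] [0.5 0.6]
hub [0.445 0.298 0.056] [1.4 1.4]
tip [0.512 0.03  0.156] [0.8 0.8]
narrow [ 0.49  -0.297  0.068] [0.9 0.9]
green [0.645 0.424 0.062] [0.8 0.8]
orange [0.707 0.348 0.056] [0.6 0.7]
[[-0.     0.338  0.941]
 [-0.001  0.941 -0.338]
 [-1.    -0.002  0.   ]]
[[ 0.    -0.289  0.957 -0.152]
 [ 1.    -0.    -0.001  0.   ]
 [ 0.     0.957  0.289 -0.081]
 [ 0.     0.     0.     1.   ]] 357.66602567717337 315.2437417980132 237.02644135486287
```

>>> {"name": "apply_moves", "arguments": {"motion": [{"hand": 0,"slide": [0,0,0],"dr": [-0.15,0,0]},{"hand": 0,"slide": [0,0,0],"dr": [-0.15,0,0]},{"hand": 0,"slide": [0,0,0],"dr": [-0.15,0,0]},{"hand": 0,"slide": [0,0,0],"dr": [-0.15,0,0]},{"hand": 0,"slide": [0,0,0],"dr": [-0.15,0,0]},{"hand": 0,"slide": [0,0,0],"dr": [-0.15,0,0]},{"hand": 0,"slide": [0,0,0],"dr": [-0.15,0,0]},{"hand": 0,"slide": [0,0,0],"dr": [-0.03,0,0]}], "newtons": 25}}

```text
t: 1.15
ee_pos: [0.22, 0.6116, 0.2325]
eef_rot: [-0.576, 1.493, 0.576]
contact_force: [-0.4, -0.2, -0.3]
finger_gap: 0.0931
```

>>> {"name": "apply_moves", "arguments": {"motion": [{"hand": 0,"slide": [0,-39,8],"dr": [0,0,0]},{"hand": 0,"slide": [0,-39,8],"dr": [0,0,0]},{"hand": 0,"slide": [0,-39,8],"dr": [0,0,0]},{"hand": 0,"slide": [0,-39,8],"dr": [0,0,0]},{"hand": 0,"slide": [0,-39,8],"dr": [0,0,0]},{"hand": 0,"slide": [0,-39,8],"dr": [0,0,0]},{"hand": 0,"slide": [0,-39,8],"dr": [0,0,0]},{"hand": 0,"slide": [0,-39,8],"dr": [0,0,0]},{"hand": 0,"slide": [0,-39,8],"dr": [0,0,0]},{"hand": 0,"slide": [0,-39,8],"dr": [0,0,0]},{"hand": 0,"slide": [0,-39,8],"dr": [0,0,0]},{"hand": 0,"slide": [0,-39,8],"dr": [0,0,0]}]}}

```text
t: 2.35
ee_pos: [0.606, 0.3279, 0.2327]
eef_rot: [-0.573, 1.494, 0.573]
contact_force: [-0.2, 0.8, 0.6]
finger_gap: 0.0933
```

>>> {"name": "apply_moves", "arguments": {"motion": [{"hand": 0,"slide": [0,0,0],"dr": [0,0,0]},{"hand": 0,"slide": [0,0,0],"dr": [0,0,0]},{"hand": 0,"slide": [0,0,0],"dr": [0,0,0]}]}}

```text
t: 2.65
ee_pos: [0.6034, 0.3307, 0.2327]
eef_rot: [-0.575, 1.494, 0.578]
contact_force: [-0.7, 0.7, -0.5]
finger_gap: 0.0929
```

```bash
python3 - <<'E'
from h import *
f,K,R,C=cam("wrist");cv2.imwrite("pics/w1.png",f[...,::-1])
o=env.get_obs();print(o["t"],o["ee_pos"],Ro.from_rotvec(o["eef_rot"]).as_matrix().round(3).tolist(),o["contact_force"].round(1))
print(proj(K,R,C,[.61,.327,.06]))
E
```

```text
2.7 [0.60314112 0.33105343 0.23283938] [[-0.001, -0.673, 0.74], [0.001, 0.74, 0.673], [-1.0, 0.002, 0.0]] [-0.1  0.5 -0.9]
[307.32009103 221.5639936 ]
```

View pics/w1.png

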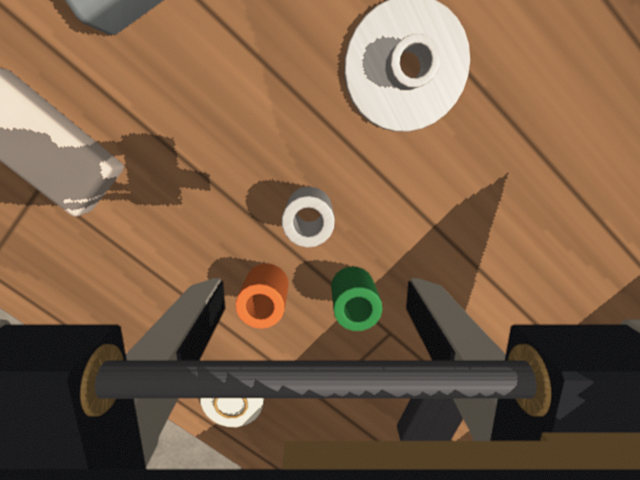

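The wrist view shows the fitting sleeve's rim centred at about (308,220). The wheel hub is at (412,62), and the orange and green decoys at (261,305) and (358,305).

```bash
cat >> h.py <<'E'
def circ(pts):
    A=np.c_[2*pts,np.ones(len(pts))];s=np.linalg.lstsq(A,(pts**2).sum(1),rcond=None)[0]
    r=np.sqrt(s[2]+s[:2]@s[:2]);return s[:2],r,np.std(np.linalg.norm(pts-s[:2],axis=1)-r)
def rings(v,p,thr=185,rad=60,satmax=60,rmin=.008,rmax=.035):
    """bright-face contours near projection of p, cast on plane z=p[2], circle-fitted"""
    f,K,R,C=v;hsv=cv2.cvtColor(f,cv2.COLOR_RGB2HSV)
    m=((hsv[...,2]>thr)&(hsv[...,1]<satmax)).astype(np.uint8)*255
    w=np.zeros_like(m);cv2.circle(w,tuple(int(i) for i in proj(K,R,C,p)),rad,255,-1);m&=w
    out=[]
    for c in cv2.findContours(m,cv2.RETR_CCOMP,cv2.CHAIN_APPROX_NONE)[0]:
        if len(c)<25: continue
        pts=np.array([plane(K,R,C,q,p[2])[:2] for q in c[:,0].astype(float)])
        x,r,s=circ(pts)
        k=np.abs(np.linalg.norm(pts-x,axis=1)-r)<1.5*s
        x,r,s=circ(pts[k])
        if rmin<r<rmax: out.append((x,r,s,proj(K,R,C,[*x,p[2]])))
    return out
E
python3 - <<'E'
from h import *
v=cam("wrist")
for thr in(150,175,200,215):
    for x,r,s,uv in rings(v,[.61,.327,.06],thr,45): print(thr,(x*1e3).round(1),round(r*1e3,1),round(s*1e3,2),uv.round(1))
for x,r,s,uv in rings(v,[.445,.298,.04],200,45): print("hub",(x*1e3).round(1),round(r*1e3,1),round(s*1e3,2),uv.round(1))
E
```

```text
150 [609.6 327.6] 24.1 0.23 [307.7 221.6]
150 [609.6 327.9] 14.5 0.25 [308.  221.8]
175 [609.7 327.9] 23.9 0.25 [307.8 221.8]
175 [609.6 327.8] 15.0 0.22 [307.9 221.7]
200 [609.6 328. ] 23.6 0.2 [308.  221.8]
200 [609.6 327.9] 15.3 0.21 [308.  221.7]
215 [609.3 328.1] 23.2 0.23 [308.3 221.7]
215 [609.5 328. ] 15.8 0.26 [308.1 221.8]
hub [441.4 303.5] 15.2 0.19 [415.6  60.3]
```

>>> {"name": "apply_moves", "arguments": {"motion": [{"hand": 0,"slide": [15,4,2],"dr": [0,0,0]},{"hand": 0,"slide": [20,0,0],"dr": [0,0,0]},{"hand": 0,"slide": [20,0,0],"dr": [0,0,0]},{"hand": 0,"slide": [10,0,0],"dr": [0,0,0]},{"hand": 0,"slide": [0,0,0],"dr": [0,0,0]},{"hand": 0,"slide": [0,0,0],"dr": [0,0,0]}]}}

```text
t: 3.35
ee_pos: [0.6036, 0.3342, 0.1685]
eef_rot: [-0.575, 1.492, 0.576]
contact_force: [0.3, 0.2, -0.6]
finger_gap: 0.0928
```

```bash
python3 - <<'E'
from h import *
v=cam("wrist");cv2.imwrite("pics/w2.png",v[0][...,::-1])
for thr in(150,175,200,215):
    for x,r,s,uv in rings(v,[.61,.327,.06],thr,60): print(thr,(x*1e3).round(1),round(r*1e3,1),round(s*1e3,2),uv.round(1))
print(env.get_obs()["ee_pos"])
E
```

```text
150 [609.4 328.5] 21.1 4.42 [304.8 239.8]
175 [609.5 328.8] 21.1 4.17 [305.  240.2]
200 [609.6 328.7] 20.7 3.99 [304.8 240.2]
215 [609.4 328.6] 20.5 3.69 [304.9 239.9]
[0.60398136 0.33413488 0.16891588]
```

>>> {"name": "apply_moves", "arguments": {"motion": [{"hand": 0,"slide": [0,-8.1,0.2],"dr": [0,0,0]},{"hand": 0,"slide": [20,0,0],"dr": [0,0,0]},{"hand": 0,"slide": [30,0,0],"dr": [0,0,0]},{"hand": 0,"slide": [30,0,0],"dr": [0,0,0]},{"hand": 0,"slide": [25,0,0],"dr": [0,0,0]},{"hand": 0,"slide": [15,0,0],"dr": [0,0,0]},{"hand": 0,"slide": [9,0,0],"dr": [0,0,0]},{"hand": 0,"slide": [0,0,0],"dr": [0,0,0]},{"hand": 0,"slide": [0,0,0],"dr": [0,0,0]}]}}

```text
t: 4.3
ee_pos: [0.6101, 0.3279, 0.0399]
eef_rot: [-0.574, 1.491, 0.575]
contact_force: [0.2, -0.4, -0.3]
finger_gap: 0.0927
```

>>> {"name": "apply_moves", "arguments": {"motion": [{"hand": 255,"slide": [0,0,0],"dr": [0,0,0]},{"hand": 255,"slide": [0,0,0],"dr": [0,0,0]},{"hand": 255,"slide": [0,0,0],"dr": [0,0,0]},{"hand": 255,"slide": [0,0,0],"dr": [0,0,0]},{"hand": 255,"slide": [0,0,0],"dr": [0,0,0]},{"hand": 255,"slide": [0,0,0],"dr": [0,0,0]},{"hand": 255,"slide": [0,0,0],"dr": [0,0,0]},{"hand": 255,"slide": [0,0,0],"dr": [0,0,0]}], "newtons": 30}}

```text
t: 5.1
ee_pos: [0.6092, 0.3274, 0.0387]
eef_rot: [-0.575, 1.493, 0.575]
contact_force: [-0.0, -0.2, 0.7]
finger_gap: 0.0504
```

>>> {"name": "apply_moves", "arguments": {"motion": [{"hand": 255,"slide": [-5,0,0],"dr": [0,0,0]},{"hand": 255,"slide": [-20,0,0],"dr": [0,0,0]},{"hand": 255,"slide": [-40,0,0],"dr": [0,0,0]},{"hand": 255,"slide": [-40,0,0],"dr": [0,0,0]},{"hand": 255,"slide": [-40,0,0],"dr": [0,0,0]},{"hand": 255,"slide": [-40,0,0],"dr": [0,0,0]},{"hand": 255,"slide": [-40,0,0],"dr": [0,0,0]},{"hand": 255,"slide": [-25,0,0],"dr": [0,0,0]},{"hand": 255,"slide": [-10,0,0],"dr": [0,0,0]}]}}

```text
t: 6.0
ee_pos: [0.6098, 0.3281, 0.3021]
eef_rot: [-0.574, 1.488, 0.576]
contact_force: [0.5, -0.9, -1.6]
finger_gap: 0.0499
```

>>> {"name": "apply_moves", "arguments": {"motion": [{"hand": 255,"slide": [0,-8,-10],"dr": [0,0,0]},{"hand": 255,"slide": [0,-20,-24],"dr": [0,0,0]},{"hand": 255,"slide": [0,-24,-30],"dr": [0,0,0]},{"hand": 255,"slide": [0,-24,-30],"dr": [0,0,0]},{"hand": 255,"slide": [0,-24,-30],"dr": [0,0,0]},{"hand": 255,"slide": [0,-24,-30],"dr": [0,0,0]},{"hand": 255,"slide": [0,-20,-26],"dr": [0,0,0]},{"hand": 255,"slide": [0,-10,-12],"dr": [0,0,0]},{"hand": 255,"slide": [0,0,0],"dr": [0,0,0]},{"hand": 255,"slide": [0,0,0],"dr": [0,0,0]},{"hand": 255,"slide": [0,0,0],"dr": [0,0,0]}]}}

```text
t: 7.1
ee_pos: [0.5698, 0.0873, 0.2982]
eef_rot: [-0.577, 1.492, 0.58]
contact_force: [-0.4, 0.1, -1.9]
finger_gap: 0.0503
```

```bash
python3 - <<'E'
from h import *
v=cam("wrist");cv2.imwrite("pics/w3.png",v[0][...,::-1])
o=env.get_obs();print(o["t"],o["ee_pos"],Ro.from_rotvec(o["eef_rot"]).as_matrix().round(4).tolist(),o["contact_force"].round(1),o["finger_gap"])
print(proj(*v[1:],[.512,.03,.158]),proj(*v[1:],[*o["ee_pos"][:2],o["ee_pos"][2]+.02]))
E
```

```text
7.15 [0.5699285  0.0871728  0.29832948] [[-0.0005, -0.6737, 0.739], [0.0016, 0.739, 0.6737], [-1.0, 0.0015, 0.0007]] [ 0.3 -0.1 -1.2] 0.05014935425115578
[310.66711815 127.84957529] [315.33012213 329.90701106]
```

View pics/w3.png

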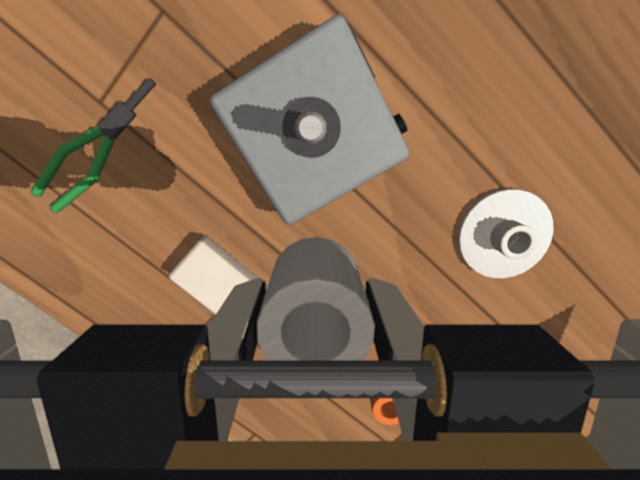

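Spindle tip face is at (312,127), centred on the dark flange ring. The held sleeve's bore is at (315,331), upright between the fingers and within about 1 px of where the grasp predicts it.

```bash
cat > m.py <<'E'
from h import *
def meas(tipguess=(.512,.03,.158)):
    v=cam("wrist");f,K,R,C=v
    for thr in(150,170,190,210):
        for x,r,s,uv in rings(v,tipguess,thr,30,rmin=.006): print("tip",thr,(x*1e3).round(1),round(r*1e3,1),round(s*1e3,2),uv.round(1))
    g=cv2.cvtColor(f,cv2.COLOR_RGB2GRAY)
    # dark flange disc, top z=.068
    for thr in(80,95):
        m=(g<thr).astype(np.uint8)*255;w=np.zeros_like(m);cv2.circle(w,tuple(int(i) for i in proj(K,R,C,[*tipguess[:2],.068])),60,255,-1)
        cs=cv2.findContours(m&w,cv2.RETR_EXTERNAL,cv2.CHAIN_APPROX_NONE)[0]
        if not cs: continue
        c=max(cs,key=cv2.contourArea)
        pts=np.array([plane(K,R,C,q,.068)[:2] for q in c[:,0].astype(float)])
        for _ in range(4):
            x,r,s=circ(pts);pts=pts[np.abs(np.linalg.norm(pts-x,axis=1)-r)<max(1.3*s,.0006)]
        print("flange",thr,(x*1e3).round(1),round(r*1e3,1),round(s*1e3,2),len(pts))
    return v
def rim(v,h):
    f,K,R,C=v;o=env.get_obs();p=o["ee_pos"]+np.array([0,0,h]);u=proj(K,R,C,p)
    g=cv2.cvtColor(f,cv2.COLOR_RGB2GRAY)
    for thr in(70,85,95):
        m=(g<thr).astype(np.uint8)*255;w=np.zeros_like(m);cv2.circle(w,tuple(int(i) for i in u),44,255,-1);m&=w;m[355:]=0
        c=max(cv2.findContours(m,cv2.RETR_EXTERNAL,cv2.CHAIN_APPROX_NONE)[0],key=cv2.contourArea)[:,0].astype(float)
        c=c[c[:,1]<350]
        pts=np.array([plane(K,R,C,q,p[2])[:2] for q in c])
        for _ in range(4):
            x,r,s=circ(pts);pts=pts[np.abs(np.linalg.norm(pts-x,axis=1)-r)<max(1.3*s,.0006)]
        print("bore rel tool(mm)",thr,(totool(np.array([*x,p[2]])-o["ee_pos"])*1e3).round(1),round(r*1e3,1),round(s*1e3,2),len(pts))
E
python3 - <<'E'
from m import *
v=meas();rim(v,.02)
E
```

```text
tip 150 [511.2  30.2] 9.4 0.39 [311.8 127.3]
tip 170 [511.6  29.7] 8.7 0.18 [311.1 127.3]
tip 190 [511.9  29.6] 8.2 0.18 [310.7 127.5]
flange 80 [512.6  28.8] 28.7 0.31 117
flange 95 [517.2  22. ] 35.5 2.33 77Traceback (most recent call last):
  File "<stdin>", line 2, in <module>
  File "m.py", line 23, in rim
    c=max(cv2.findContours(m,cv2.RETR_EXTERNAL,cv2.CHAIN_APPROX_NONE)[0],key=cv2.contourArea)[:,0].astype(float)
      ~~~^^^^^^^^^^^^^^^^^^^^^^^^^^^^^^^^^^^^^^^^^^^^^^^^^^^^^^^^^^^^^^^^^^^^^^^^^^^^^^^^^^^^
ValueError: max() iterable argument is empty
```

>>> {"name": "apply_moves", "arguments": {"motion": [{"hand": 255,"slide": [0,0,-20],"dr": [0,0,0]},{"hand": 255,"slide": [0,0,-20],"dr": [0,0,0]},{"hand": 255,"slide": [0,0,0],"dr": [0,0,0]},{"hand": 255,"slide": [0,0,0],"dr": [0,0,0]},{"hand": 255,"slide": [0,0,0],"dr": [0,0,0]}]}}

```text
t: 7.7
ee_pos: [0.541, 0.0591, 0.2987]
eef_rot: [-0.576, 1.492, 0.577]
contact_force: [-0.3, -0.0, -2.1]
finger_gap: 0.0507
```

```bash
python3 - <<'E'
from m import *
v=meas();print(env.get_obs()["ee_pos"])
E
```

```text
tip 150 [513.8  31. ] 21.9 2.44 [312.3 181.9]
tip 150 [511.1  30.2] 9.4 0.45 [313.7 178.7]
tip 170 [511.6  29.7] 8.7 0.29 [312.9 178.8]
tip 190 [511.8  29.6] 8.1 0.23 [312.6 178.9]
flange 80 [512.4  28.5] 28.6 0.3 108
flange 95 [517.6  21.7] 35.8 2.53 78
[0.54098141 0.05899492 0.29863918]
```

>>> {"name": "apply_moves", "arguments": {"motion": [{"hand": 255,"slide": [0,-1,-12],"dr": [0,0,0]},{"hand": 255,"slide": [0,-1,-20],"dr": [0,0,0]},{"hand": 255,"slide": [0,0,-9.9],"dr": [0,0,0]},{"hand": 255,"slide": [10,0,0],"dr": [0,0,0]},{"hand": 255,"slide": [25,0,0],"dr": [0,0,0]},{"hand": 255,"slide": [25,0,0],"dr": [0,0,0]},{"hand": 255,"slide": [20,0,0],"dr": [0,0,0]},{"hand": 255,"slide": [8,0,0],"dr": [0,0,0]},{"hand": 255,"slide": [2,0,0],"dr": [0,0,0]},{"hand": 255,"slide": [0,0,0],"dr": [0,0,0]},{"hand": 255,"slide": [0,0,0],"dr": [0,0,0]}]}}

```text
t: 8.85
ee_pos: [0.5115, 0.0283, 0.2096]
eef_rot: [-0.575, 1.491, 0.575]
contact_force: [0.5, 0.3, -2.0]
finger_gap: 0.0506
```

>>> {"name": "apply_moves", "arguments": {"motion": [{"hand": 255,"slide": [0,0,0],"dr": [0,0,0]}]}}

```text
t: 8.95
ee_pos: [0.5113, 0.0282, 0.2096]
eef_rot: [-0.575, 1.491, 0.574]
contact_force: [0.2, 0.7, -2.0]
finger_gap: 0.0503
```

>>> {"name": "apply_moves", "arguments": {"motion": [{"hand": 255,"slide": [0,0,0],"dr": [0,0,0]}]}}

```text
t: 9.05
ee_pos: [0.5111, 0.0281, 0.2094]
eef_rot: [-0.575, 1.492, 0.575]
contact_force: [-0.3, 0.1, -1.7]
finger_gap: 0.0503
```

```bash
python3 - <<'E'
from h import *
v=cam("wrist");cv2.imwrite("pics/w4.png",cv2.resize(v[0][230:380,220:420],None,fx=3,fy=3)[...,::-1])
s=cam("scene");p=proj(*s[1:],[.512,.03,.19]).astype(int);print(p,env.get_obs()["ee_pos"])
A=cv2.resize(s[0][p[1]-70:p[1]+80,p[0]-100:p[0]+100],(600,450));B=cv2.imread("pics/w4.png")[...,::-1]
cv2.imwrite("pics/c4.png",cv2.resize(np.hstack([A,B]),(800,300))[...,::-1])
E
```

```text
[292 192] [0.51088139 0.02802195 0.20906218]
```

View pics/c4.png

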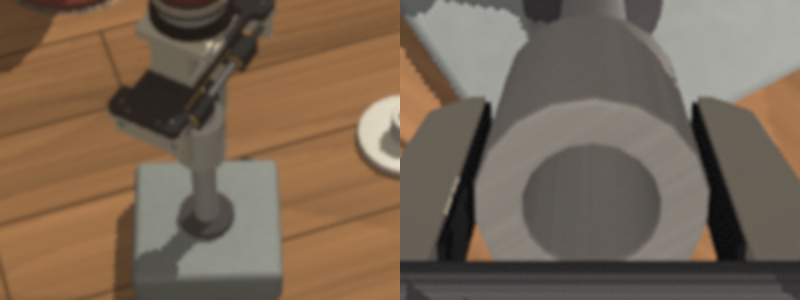

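The combined view shows the sleeve hanging upright directly over the spindle (scene crop, left), with the gap not yet closed. The bore is at about (592,205) in the right half, centred between the fingers. I'll make a small correction and lower it gently.

>>> {"name": "apply_moves", "arguments": {"motion": [{"hand": 255,"slide": [0,0.7,1.0],"dr": [0,0,0]},{"hand": 255,"slide": [6,0,0],"dr": [0,0,0]},{"hand": 255,"slide": [4,0,0],"dr": [0,0,0]},{"hand": 255,"slide": [4,0,0],"dr": [0,0,0]},{"hand": 255,"slide": [3,0,0],"dr": [0,0,0]},{"hand": 255,"slide": [0,0,0],"dr": [0,0,0]}]}}

```text
t: 9.75
ee_pos: [0.5106, 0.0291, 0.191]
eef_rot: [-0.575, 1.495, 0.575]
contact_force: [0.4, -0.3, -1.5]
finger_gap: 0.0502
```

>>> {"name": "apply_moves", "arguments": {"motion": [{"hand": 255,"slide": [2,0,0],"dr": [0,0,0]},{"hand": 255,"slide": [2,0,0],"dr": [0,0,0]},{"hand": 255,"slide": [2,0,0],"dr": [0,0,0]}]}}

```text
t: 10.05
ee_pos: [0.511, 0.0292, 0.1856]
eef_rot: [-0.575, 1.493, 0.575]
contact_force: [0.0, 0.2, -2.3]
finger_gap: 0.0508
```

>>> {"name": "apply_moves", "arguments": {"motion": [{"hand": 255,"slide": [4,0,0],"dr": [0,0,0]},{"hand": 255,"slide": [4,0,0],"dr": [0,0,0]},{"hand": 255,"slide": [4,0,0],"dr": [0,0,0]},{"hand": 255,"slide": [4,0,0],"dr": [0,0,0]}]}}

```text
t: 10.45
ee_pos: [0.5109, 0.0292, 0.1692]
eef_rot: [-0.575, 1.493, 0.575]
contact_force: [-0.3, 0.3, -1.4]
finger_gap: 0.0504
```

>>> {"name": "apply_moves", "arguments": {"motion": [{"hand": 255,"slide": [7,0,0],"dr": [0,0,0]},{"hand": 255,"slide": [7,0,0],"dr": [0,0,0]},{"hand": 255,"slide": [7,0,0],"dr": [0,0,0]},{"hand": 255,"slide": [7,0,0],"dr": [0,0,0]}]}}

```text
t: 10.85
ee_pos: [0.5109, 0.0292, 0.1409]
eef_rot: [-0.575, 1.494, 0.575]
contact_force: [0.2, 0.2, -1.1]
finger_gap: 0.0503
```

>>> {"name": "apply_moves", "arguments": {"motion": [{"hand": 255,"slide": [7,0,0],"dr": [0,0,0]},{"hand": 255,"slide": [7,0,0],"dr": [0,0,0]},{"hand": 255,"slide": [5,0,0],"dr": [0,0,0]},{"hand": 255,"slide": [5,0,0],"dr": [0,0,0]},{"hand": 255,"slide": [3,0,0],"dr": [0,0,0]},{"hand": 255,"slide": [0,0,0],"dr": [0,0,0]}]}}

```text
t: 11.45
ee_pos: [0.5107, 0.0292, 0.1142]
eef_rot: [-0.575, 1.494, 0.575]
contact_force: [0.2, 0.7, -1.1]
finger_gap: 0.0502
```

Expected contact near TCP z ≈ 0.107.

>>> {"name": "apply_moves", "arguments": {"motion": [{"hand": 255,"slide": [2,0,0],"dr": [0,0,0]},{"hand": 255,"slide": [2,0,0],"dr": [0,0,0]},{"hand": 255,"slide": [1,0,0],"dr": [0,0,0]},{"hand": 255,"slide": [0,0,0],"dr": [0,0,0]}]}}

```text
t: 11.85
ee_pos: [0.5109, 0.0292, 0.1096]
eef_rot: [-0.575, 1.493, 0.575]
contact_force: [-0.3, -0.1, -1.2]
finger_gap: 0.0502
```

>>> {"name": "apply_moves", "arguments": {"motion": [{"hand": 255,"slide": [1,0,0],"dr": [0,0,0]},{"hand": 255,"slide": [0.5,0,0],"dr": [0,0,0]},{"hand": 255,"slide": [0,0,0],"dr": [0,0,0]}]}}

```text
t: 12.15
ee_pos: [0.5109, 0.0292, 0.1081]
eef_rot: [-0.575, 1.493, 0.575]
contact_force: [0.4, -0.0, -2.5]
finger_gap: 0.0502
```

>>> {"name": "apply_moves", "arguments": {"motion": [{"hand": 255,"slide": [0.6,0,0],"dr": [0,0,0]},{"hand": 255,"slide": [0,0,0],"dr": [0,0,0]}]}}

```text
t: 12.35
ee_pos: [0.5109, 0.0292, 0.1075]
eef_rot: [-0.575, 1.493, 0.575]
contact_force: [0.3, -0.1, -1.8]
finger_gap: 0.0504
```

>>> {"name": "apply_moves", "arguments": {"motion": [{"hand": 255,"slide": [0.6,0,0],"dr": [0,0,0]},{"hand": 255,"slide": [0,0,0],"dr": [0,0,0]}]}}

```text
t: 12.55
ee_pos: [0.5109, 0.0292, 0.1069]
eef_rot: [-0.575, 1.493, 0.575]
contact_force: [0.4, -0.1, -2.1]
finger_gap: 0.0504
```

>>> {"name": "apply_moves", "arguments": {"motion": [{"hand": 255,"slide": [0.6,0,0],"dr": [0,0,0]},{"hand": 255,"slide": [0,0,0],"dr": [0,0,0]}]}}

```text
t: 12.75
ee_pos: [0.511, 0.0292, 0.1066]
eef_rot: [-0.575, 1.493, 0.575]
contact_force: [-0.3, -0.2, -0.1]
finger_gap: 0.0507
```

>>> {"name": "apply_moves", "arguments": {"motion": [{"hand": 255,"slide": [0.6,0,0],"dr": [0,0,0]},{"hand": 255,"slide": [0,0,0],"dr": [0,0,0]}]}}

```text
t: 12.95
ee_pos: [0.511, 0.0292, 0.1065]
eef_rot: [-0.575, 1.493, 0.575]
contact_force: [-1.4, -0.1, 5.9]
finger_gap: 0.0505
```

Contact at the expected height (+6 N). Release, rise and look.

>>> {"name": "apply_moves", "arguments": {"motion": [{"hand": 0,"slide": [0,0,0],"dr": [0,0,0]},{"hand": 0,"slide": [0,0,0],"dr": [0,0,0]},{"hand": 0,"slide": [0,0,0],"dr": [0,0,0]},{"hand": 0,"slide": [0,0,0],"dr": [0,0,0]},{"hand": 0,"slide": [0,0,0],"dr": [0,0,0]},{"hand": 0,"slide": [0,0,0],"dr": [0,0,0]},{"hand": 0,"slide": [-10,0,0],"dr": [0,0,0]},{"hand": 0,"slide": [-20,0,0],"dr": [0,0,0]},{"hand": 0,"slide": [-40,0,0],"dr": [0,0,0]},{"hand": 0,"slide": [-40,0,0],"dr": [0,0,0]},{"hand": 0,"slide": [-40,0,0],"dr": [0,0,0]},{"hand": 0,"slide": [-40,0,0],"dr": [0,0,0]}]}}

```text
t: 14.15
ee_pos: [0.5105, 0.0293, 0.2983]
eef_rot: [-0.575, 1.492, 0.575]
contact_force: [0.1, 0.1, 0.2]
finger_gap: 0.0928
```

>>> {"name": "apply_moves", "arguments": {"motion": [{"hand": 0,"slide": [0,0,0],"dr": [0,0,0]},{"hand": 0,"slide": [0,0,0],"dr": [0,0,0]},{"hand": 0,"slide": [0,0,0],"dr": [0,0,0]}]}}

```text
t: 14.45
ee_pos: [0.51, 0.029, 0.2948]
eef_rot: [-0.575, 1.496, 0.576]
contact_force: [-0.5, 0.0, -0.2]
finger_gap: 0.0929
```

```bash
python3 - <<'E'
from m import *
v=meas();cv2.imwrite("pics/w5.png",v[0][...,::-1]);print(env.get_obs()["ee_pos"])
for thr in(120,150,180):
  for x,r,s,uv in rings(v,[.5117,.0297,.128],thr,70): print("sl@128",thr,(x*1e3).round(1),round(r*1e3,1),round(s*1e3,2),uv.round(1))
E
```

```text
tip 150 [506.7  26.6] 17.7 3.25 [315.6 225.1]
tip 170 [511.9  29.6] 8.2 0.23 [314.2 231.8]
tip 170 [506.6  27.2] 18.7 1.99 [316.2 225.5]
tip 190 [506.6  26.8] 18.6 1.73 [315.9 225.2]
tip 210 [506.4  26.5] 18.2 1.38 [315.8 224.7]
flange 80 [526.2  25.3] 40.8 2.87 169
flange 95 [528.3  18.7] 45.0 3.66 121
[0.50993055 0.02899974 0.29443844]
sl@128 150 [511.1  30.1] 21.0 4.15 [315.2 222.6]
sl@128 180 [518.3  35.1] 8.6 0.24 [313.9 231.7]
sl@128 180 [510.5  30.2] 22.7 1.82 [315.7 222.2]
```

View pics/w5.png

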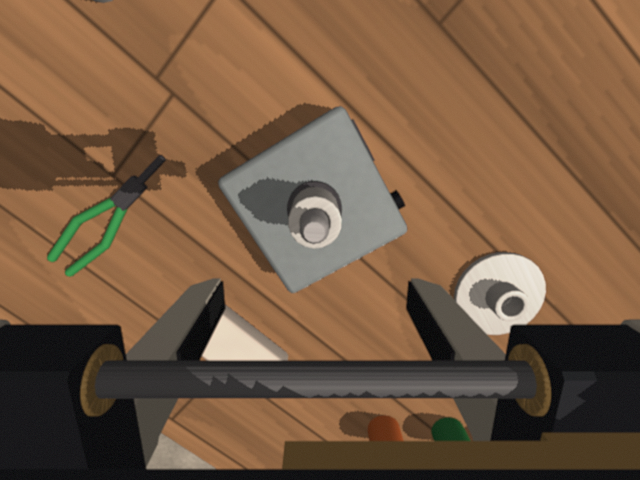

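The sleeve rim is around the spindle at (315,222), evenly seated. The wheel hub is now at (511,305). Next, the wheel.

>>> {"name": "apply_moves", "arguments": {"motion": [{"hand": 0,"slide": [0,14,7],"dr": [0,0,0]},{"hand": 0,"slide": [0,33,18],"dr": [0,0,0]},{"hand": 0,"slide": [2,33,18],"dr": [0,0,0]},{"hand": 0,"slide": [4,33,18],"dr": [0,0,0]},{"hand": 0,"slide": [12,33,18],"dr": [0,0,0]},{"hand": 0,"slide": [12,33,18],"dr": [0,0,0]},{"hand": 0,"slide": [12,33,18],"dr": [0,0,0]},{"hand": 0,"slide": [12,25,13],"dr": [0,0,0]},{"hand": 0,"slide": [6,11,5.5],"dr": [0,0,0]},{"hand": 0,"slide": [0,0,0],"dr": [0,0,0]},{"hand": 0,"slide": [0,0,0],"dr": [0,0,0]},{"hand": 0,"slide": [0,0,0],"dr": [0,0,0]}]}}

```text
t: 15.7
ee_pos: [0.4449, 0.3006, 0.236]
eef_rot: [-0.573, 1.494, 0.571]
contact_force: [-0.4, -0.9, -0.4]
finger_gap: 0.0935
```

```bash
cat > hub.py <<'E'
from h import *
v=cam("wrist");o=env.get_obs();print(o["t"],(o["ee_pos"]*1e3).round(1),Ro.from_rotvec(o["eef_rot"]).as_matrix().round(4).tolist())
f,K,R,C=v;g=cv2.cvtColor(f,cv2.COLOR_RGB2GRAY).astype(float)
def fit(h,r0,r1,sign,guess):
    # radial-gradient edge between r0 and r1 around guess on plane h
    x=np.array(guess)
    for _ in range(4):
        P=[]
        for a in np.linspace(0,2*np.pi,120,endpoint=False):
            rr=np.linspace(r0,r1,40);uv=np.array([proj(K,R,C,[x[0]+q*np.cos(a),x[1]+q*np.sin(a),h]) for q in rr],np.float32)
            if uv[:,1].max()>350: continue
            s=cv2.remap(g.astype(np.float32),uv[None,:,0].copy(),uv[None,:,1].copy(),1)[0]
            d=sign*np.gradient(cv2.GaussianBlur(s[None],(5,1),0)[0]);i=d.argmax()
            if d[i]>2: P.append(x+rr[i]*np.array([np.cos(a),np.sin(a)]))
        P=np.array(P)
        for _ in range(5):
            x,r,s=circ(P);P=P[np.abs(np.linalg.norm(P-x,axis=1)-r)<max(1.5*s,.0005)]
    return (x*1e3).round(1),round(r*1e3,1),round(s*1e3,2),len(P),proj(K,R,C,[*x,h]).round(1)
E
cat > hub1.py <<'E'
from hub import *
g0=(.4414,.3025)
print("bore",fit(.04,.009,.019,1,g0));print("hub outer",fit(.04,.018,.027,-1,g0));print("disc",fit(.01,.052,.068,-1,g0))
for x,r,s,uv in rings(v,[*g0,.04],205,50): print("ring",(x*1e3).round(1),round(r*1e3,1),round(s*1e3,2),uv.round(1))
cv2.imwrite("pics/w6.png",f[...,::-1])
E
python3 hub1.py
```

```text
15.75 [444.8 300.8 236.2] [[0.0011, -0.6682, 0.744], [-0.0008, 0.744, 0.6682], [-1.0, -0.0013, 0.0003]]
bore (array([441.4, 303.2]), np.float64(14.2), np.float64(0.18), 119, array([319.9, 212.6]))
hub outer (array([441. , 302.7]), np.float64(20.9), np.float64(0.21), 80, array([319.8, 212. ]))
disc (array([441.3, 303.1]), np.float64(59.4), np.float64(0.17), 120, array([319.6, 206.3]))
ring [441.  303.6] 15.8 0.21 [320.5 212.6]
ring [443.3 287.3] 25.1 4.47 [306.7 203.5]
```

>>> {"name": "apply_moves", "arguments": {"motion": [{"hand": 0,"slide": [15,0,-5],"dr": [0,0,0]},{"hand": 0,"slide": [25,0,-5],"dr": [0,0,0]},{"hand": 0,"slide": [15,0,-5],"dr": [0,0,0]},{"hand": 0,"slide": [5,0,0],"dr": [0,0,0]},{"hand": 0,"slide": [0,0,0],"dr": [0,0,0]},{"hand": 0,"slide": [0,0,0],"dr": [0,0,0]}]}}

```text
t: 16.35
ee_pos: [0.4335, 0.2929, 0.1767]
eef_rot: [-0.574, 1.491, 0.575]
contact_force: [1.2, 0.4, 0.6]
finger_gap: 0.0932
```

```bash
sed -i 's/w6/w7/' hub1.py; python3 hub1.py
```

```text
16.4 [433.5 293.1 176.8] [[0.002, -0.6703, 0.7421], [0.0014, 0.7421, 0.6703], [-1.0, -0.0003, 0.0025]]
bore (array([441.4, 303.2]), np.float64(14.2), np.float64(0.14), 120, array([318.2, 243.5]))
hub outer (array([441.2, 302.9]), np.float64(21.1), np.float64(0.19), 75, array([318.1, 243.1]))
disc (array([441.4, 303.1]), np.float64(59.4), np.float64(0.18), 120, array([317.9, 233.5]))
ring [441.  303.7] 15.6 0.26 [319.  243.6]
```

>>> {"name": "apply_moves", "arguments": {"motion": [{"hand": 0,"slide": [10,2.1,6.6],"dr": [0,0,0]},{"hand": 0,"slide": [25,0,6],"dr": [0,0,0]},{"hand": 0,"slide": [30,0,0],"dr": [0,0,0]},{"hand": 0,"slide": [30,0,0],"dr": [0,0,0]},{"hand": 0,"slide": [22,0,0],"dr": [0,0,0]},{"hand": 0,"slide": [12,0,0],"dr": [0,0,0]},{"hand": 0,"slide": [6,0,0],"dr": [0,0,0]},{"hand": 0,"slide": [0,0,0],"dr": [0,0,0]},{"hand": 0,"slide": [0,0,0],"dr": [0,0,0]},{"hand": 0,"slide": [0,0,0],"dr": [0,0,0]}]}}

```text
t: 17.4
ee_pos: [0.4411, 0.3032, 0.0418]
eef_rot: [-0.574, 1.491, 0.575]
contact_force: [-0.9, -0.5, 0.5]
finger_gap: 0.0932
```

>>> {"name": "apply_moves", "arguments": {"motion": [{"hand": 0,"slide": [6,0,0],"dr": [0,0,0]},{"hand": 0,"slide": [4,0,0],"dr": [0,0,0]},{"hand": 0,"slide": [2,0,0],"dr": [0,0,0]},{"hand": 0,"slide": [0,0,0],"dr": [0,0,0]},{"hand": 0,"slide": [0,0,0],"dr": [0,0,0]}]}}

```text
t: 17.9
ee_pos: [0.4404, 0.3027, 0.0287]
eef_rot: [-0.575, 1.493, 0.575]
contact_force: [-0.4, -0.8, 0.2]
finger_gap: 0.0933
```

>>> {"name": "apply_moves", "arguments": {"motion": [{"hand": 255,"slide": [0,0,0],"dr": [0,0,0]},{"hand": 255,"slide": [0,0,0],"dr": [0,0,0]},{"hand": 255,"slide": [0,0,0],"dr": [0,0,0]},{"hand": 255,"slide": [0,0,0],"dr": [0,0,0]},{"hand": 255,"slide": [0,0,0],"dr": [0,0,0]},{"hand": 255,"slide": [0,0,0],"dr": [0,0,0]},{"hand": 255,"slide": [0,0,0],"dr": [0,0,0]},{"hand": 255,"slide": [0,0,0],"dr": [0,0,0]},{"hand": 255,"slide": [0,0,0],"dr": [0,0,0]}], "newtons": 40}}

```text
t: 18.8
ee_pos: [0.4405, 0.3025, 0.0287]
eef_rot: [-0.575, 1.493, 0.575]
contact_force: [0.1, 0.4, 0.8]
finger_gap: 0.0426
```

>>> {"name": "apply_moves", "arguments": {"motion": [{"hand": 255,"slide": [-4,0,0],"dr": [0,0,0]},{"hand": 255,"slide": [-10,0,0],"dr": [0,0,0]},{"hand": 255,"slide": [-25,0,0],"dr": [0,0,0]},{"hand": 255,"slide": [-35,0,0],"dr": [0,0,0]},{"hand": 255,"slide": [-40,0,0],"dr": [0,0,0]},{"hand": 255,"slide": [-40,0,0],"dr": [0,0,0]},{"hand": 255,"slide": [-35,0,0],"dr": [0,0,0]},{"hand": 255,"slide": [-25,0,0],"dr": [0,0,0]},{"hand": 255,"slide": [-10,0,0],"dr": [0,0,0]},{"hand": 255,"slide": [0,0,0],"dr": [0,0,0]},{"hand": 255,"slide": [0,0,0],"dr": [0,0,0]}]}}

```text
t: 19.9
ee_pos: [0.4394, 0.3017, 0.2512]
eef_rot: [-0.576, 1.497, 0.574]
contact_force: [-0.6, -0.4, -5.1]
finger_gap: 0.0428
```

```bash
python3 - <<'E'
from h import *
v=cam("wrist");o=env.get_obs();print(o["t"],o["ee_pos"],o["contact_force"].round(1),o["wrist_torque"].round(2),o["finger_gap"])
cv2.imwrite("pics/w8.png",v[0][...,::-1])
E
```

```text
19.95 [0.43936322 0.30159127 0.25080202] [ 0.4 -0.1 -4.4] [ 0.12  0.07 -0.07] 0.042875788719124064
```

View pics/w8.png

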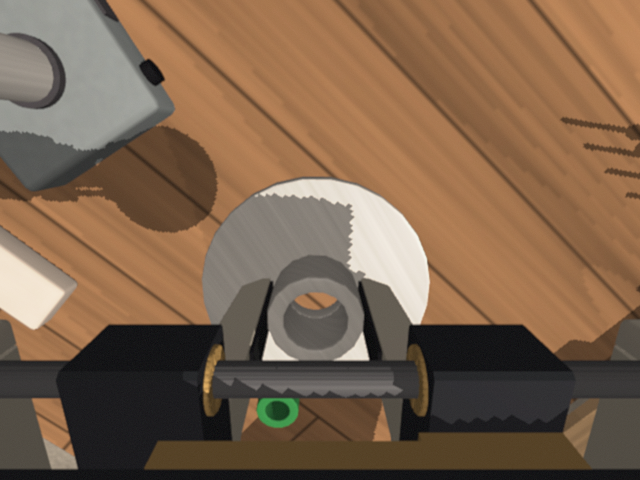

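The wheel hangs level in the grip: hub bore at (316,318), disc centred at about x=316. Carry it to the spindle.

>>> {"name": "apply_moves", "arguments": {"motion": [{"hand": 255,"slide": [0,-8,-4],"dr": [0,0,0]},{"hand": 255,"slide": [0,-20,-10],"dr": [0,0,0]},{"hand": 255,"slide": [0,-29,-15],"dr": [0,0,0]},{"hand": 255,"slide": [0,-33,-17],"dr": [0,0,0]},{"hand": 255,"slide": [0,-33,-17],"dr": [0,0,0]},{"hand": 255,"slide": [0,-33,-17],"dr": [0,0,0]},{"hand": 255,"slide": [0,-33,-17],"dr": [0,0,0]},{"hand": 255,"slide": [0,-29,-16],"dr": [0,0,0]},{"hand": 255,"slide": [0,-20,-11],"dr": [0,0,0]},{"hand": 255,"slide": [0,-11.8,-6.1],"dr": [0,0,0]},{"hand": 255,"slide": [0,0,0],"dr": [0,0,0]},{"hand": 255,"slide": [0,0,0],"dr": [0,0,0]}]}}

```text
t: 21.15
ee_pos: [0.511, 0.0315, 0.2523]
eef_rot: [-0.575, 1.494, 0.578]
contact_force: [0.0, 0.4, -5.0]
finger_gap: 0.0428
```

>>> {"name": "apply_moves", "arguments": {"motion": [{"hand": 255,"slide": [0,0,0],"dr": [0,0,0]},{"hand": 255,"slide": [0,0,0],"dr": [0,0,0]},{"hand": 255,"slide": [0,0,0],"dr": [0,0,0]}]}}

```text
t: 21.45
ee_pos: [0.5113, 0.0313, 0.2528]
eef_rot: [-0.576, 1.493, 0.577]
contact_force: [-0.6, 0.4, -5.0]
finger_gap: 0.0427
```

```bash
python3 - <<'E'
from hub import *
p=o["ee_pos"]; 
for n,h,a,b,s in(("disc top",-.0187,.054,.066,-1),("hub bore",.0113,.011,.018,1),("hub out",.0113,.018,.026,-1)):
    try:
        q=fit(p[2]+h,a,b,s,p[:2]); print(n,q,"rel tool",(totool(np.array([*(q[0]/1e3-p[:2]),0]))*1e3).round(1))
    except Exception as e: print(n,e)
cv2.imwrite("pics/w9.png",f[...,::-1])
E
```

```text
21.5 [511.3  31.  252.8] [[-0.0001, -0.6719, 0.7406], [0.0001, 0.7406, 0.6719], [-1.0, 0.0001, 0.0001]]
disc top (array([512.1,  32. ]), np.float64(59.2), np.float64(0.17), 55, array([315.5, 292. ])) rel tool [0.  0.3 1.3]
hub bore (array([512.2,  31.9]), np.float64(14.4), np.float64(0.11), 69, array([315.3, 321.5])) rel tool [0.  0.1 1.3]
hub out (array([512.5,  32.2]), np.float64(21.7), np.float64(0.21), 54, array([315.3, 322.4])) rel tool [0.  0.1 1.7]
```

>>> {"name": "apply_moves", "arguments": {"motion": [{"hand": 255,"slide": [5,-1.4,-1.9],"dr": [0,0,0]},{"hand": 255,"slide": [15,0,0],"dr": [0,0,0]},{"hand": 255,"slide": [18,0,0],"dr": [0,0,0]},{"hand": 255,"slide": [14,0,0],"dr": [0,0,0]},{"hand": 255,"slide": [6,0,0],"dr": [0,0,0]},{"hand": 255,"slide": [0,0,0],"dr": [0,0,0]},{"hand": 255,"slide": [0,0,0],"dr": [0,0,0]},{"hand": 255,"slide": [0,0,0],"dr": [0,0,0]}]}}

```text
t: 22.3
ee_pos: [0.5117, 0.0279, 0.1956]
eef_rot: [-0.575, 1.491, 0.574]
contact_force: [-0.5, 0.2, -4.9]
finger_gap: 0.043
```

>>> {"name": "apply_moves", "arguments": {"motion": [{"hand": 255,"slide": [0,0,0],"dr": [0,0,0]},{"hand": 255,"slide": [0,0,0],"dr": [0,0,0]}]}}

```text
t: 22.5
ee_pos: [0.5113, 0.0278, 0.1952]
eef_rot: [-0.575, 1.492, 0.575]
contact_force: [-0.7, -0.5, -5.3]
finger_gap: 0.0426
```

>>> {"name": "apply_moves", "arguments": {"motion": [{"hand": 255,"slide": [2,1.0,0.2],"dr": [0,0,0]},{"hand": 255,"slide": [4,0,0],"dr": [0,0,0]},{"hand": 255,"slide": [3,0,0],"dr": [0,0,0]},{"hand": 255,"slide": [3,0,0],"dr": [0,0,0]},{"hand": 255,"slide": [0,0,0],"dr": [0,0,0]}]}}

```text
t: 23.0
ee_pos: [0.5101, 0.0286, 0.1821]
eef_rot: [-0.575, 1.495, 0.576]
contact_force: [0.5, -0.2, -4.3]
finger_gap: 0.0429
```

>>> {"name": "apply_moves", "arguments": {"motion": [{"hand": 255,"slide": [2,0,0],"dr": [0,0,0]},{"hand": 255,"slide": [2,0,0],"dr": [0,0,0]},{"hand": 255,"slide": [2,0,0],"dr": [0,0,0]},{"hand": 255,"slide": [0,0,0],"dr": [0,0,0]}]}}

```text
t: 23.4
ee_pos: [0.5103, 0.0286, 0.1765]
eef_rot: [-0.575, 1.494, 0.575]
contact_force: [-0.3, -0.9, -4.7]
finger_gap: 0.0428
```

>>> {"name": "apply_moves", "arguments": {"motion": [{"hand": 255,"slide": [2,-0.2,0.3],"dr": [0,0,0]},{"hand": 255,"slide": [2,0,0],"dr": [0,0,0]},{"hand": 255,"slide": [2,0,0],"dr": [0,0,0]},{"hand": 255,"slide": [2,0,0],"dr": [0,0,0]},{"hand": 255,"slide": [0,0,0],"dr": [0,0,0]}]}}

```text
t: 23.9
ee_pos: [0.5106, 0.0287, 0.1684]
eef_rot: [-0.575, 1.494, 0.575]
contact_force: [-0.3, 0.1, -4.6]
finger_gap: 0.0431
```

>>> {"name": "apply_moves", "arguments": {"motion": [{"hand": 255,"slide": [3,0,0],"dr": [0,0,0]},{"hand": 255,"slide": [3,0,0],"dr": [0,0,0]},{"hand": 255,"slide": [2,0,0],"dr": [0,0,0]},{"hand": 255,"slide": [1,0,0],"dr": [0,0,0]},{"hand": 255,"slide": [0,0,0],"dr": [0,0,0]}]}}

```text
t: 24.4
ee_pos: [0.5107, 0.0287, 0.1595]
eef_rot: [-0.575, 1.494, 0.575]
contact_force: [0.7, 0.3, -5.6]
finger_gap: 0.043
```

>>> {"name": "apply_moves", "arguments": {"motion": [{"hand": 255,"slide": [1,0,0],"dr": [0,0,0]},{"hand": 255,"slide": [0.6,0,0],"dr": [0,0,0]},{"hand": 255,"slide": [0,0,0],"dr": [0,0,0]}]}}

```text
t: 24.7
ee_pos: [0.5108, 0.0288, 0.1581]
eef_rot: [-0.575, 1.493, 0.575]
contact_force: [-0.6, -0.0, -6.2]
finger_gap: 0.043
```

>>> {"name": "apply_moves", "arguments": {"motion": [{"hand": 255,"slide": [0.6,0,0],"dr": [0,0,0]},{"hand": 255,"slide": [0,0,0],"dr": [0,0,0]}]}}

```text
t: 24.9
ee_pos: [0.5108, 0.0287, 0.1575]
eef_rot: [-0.575, 1.493, 0.575]
contact_force: [-0.5, -0.4, -4.6]
finger_gap: 0.0428
```

>>> {"name": "apply_moves", "arguments": {"motion": [{"hand": 255,"slide": [0.6,0,0],"dr": [0,0,0]},{"hand": 255,"slide": [0,0,0],"dr": [0,0,0]}]}}

```text
t: 25.1
ee_pos: [0.5108, 0.0287, 0.1569]
eef_rot: [-0.575, 1.493, 0.575]
contact_force: [0.6, 0.6, -5.6]
finger_gap: 0.0427
```

>>> {"name": "apply_moves", "arguments": {"motion": [{"hand": 255,"slide": [0.6,0,0],"dr": [0,0,0]},{"hand": 255,"slide": [0,0,0],"dr": [0,0,0]}]}}

```text
t: 25.3
ee_pos: [0.5109, 0.0288, 0.1567]
eef_rot: [-0.575, 1.493, 0.575]
contact_force: [-1.6, -0.2, -1.5]
finger_gap: 0.0429
```

>>> {"name": "apply_moves", "arguments": {"motion": [{"hand": 255,"slide": [0.5,0,0],"dr": [0,0,0]},{"hand": 255,"slide": [0,0,0],"dr": [0,0,0]}]}}

```text
t: 25.5
ee_pos: [0.511, 0.0288, 0.1567]
eef_rot: [-0.575, 1.493, 0.575]
contact_force: [-2.1, 0.0, 4.6]
finger_gap: 0.0431
```

Wheel rests on the sleeve at the expected height. Release, withdraw straight up, and check.

>>> {"name": "apply_moves", "arguments": {"motion": [{"hand": 0,"slide": [0,0,0],"dr": [0,0,0]},{"hand": 0,"slide": [0,0,0],"dr": [0,0,0]},{"hand": 0,"slide": [0,0,0],"dr": [0,0,0]},{"hand": 0,"slide": [0,0,0],"dr": [0,0,0]},{"hand": 0,"slide": [0,0,0],"dr": [0,0,0]},{"hand": 0,"slide": [0,0,0],"dr": [0,0,0]},{"hand": 0,"slide": [-8,0,0],"dr": [0,0,0]},{"hand": 0,"slide": [-20,0,0],"dr": [0,0,0]},{"hand": 0,"slide": [-35,0,0],"dr": [0,0,0]},{"hand": 0,"slide": [-35,0,0],"dr": [0,0,0]},{"hand": 0,"slide": [-35,0,0],"dr": [0,0,0]},{"hand": 0,"slide": [-20,0,0],"dr": [0,0,0]}]}}

```text
t: 26.7
ee_pos: [0.5118, 0.0291, 0.3125]
eef_rot: [-0.576, 1.488, 0.574]
contact_force: [-0.2, 0.1, -0.2]
finger_gap: 0.093
```

>>> {"name": "apply_moves", "arguments": {"motion": [{"hand": 0,"slide": [0,0,30],"dr": [0,0,0]},{"hand": 0,"slide": [0,0,30],"dr": [0,0,0]},{"hand": 0,"slide": [0,0,20],"dr": [0,0,0]},{"hand": 0,"slide": [0,0,0],"dr": [0,0,0]},{"hand": 0,"slide": [0,0,0],"dr": [0,0,0]},{"hand": 0,"slide": [0,0,0],"dr": [0,0,0]}]}}

```text
t: 27.3
ee_pos: [0.5696, 0.0812, 0.309]
eef_rot: [-0.575, 1.494, 0.574]
contact_force: [0.4, -0.4, 0.4]
finger_gap: 0.0929
```

```bash
python3 - <<'E'
from hub import *
g0=(.5117,.0297)
for n,h,a,b,s in(("disc top",.138,.054,.066,-1),("hub out",.168,.018,.026,-1)):
    try: print(n,fit(h,a,b,s,g0))
    except Exception as e: print(n,e)
s=cam("scene");p=proj(*s[1:],[.512,.03,.12]).astype(int)
A=cv2.resize(s[0][p[1]-75:p[1]+75,p[0]-100:p[0]+100],(600,450))
B=cv2.resize(f,(600,450));cv2.imwrite("pics/fin.png",cv2.resize(np.hstack([A,B]),(800,300))[...,::-1])
E
```

```text
27.35 [569.6  81.2 309.1] [[-0.0002, -0.6697, 0.7427], [-0.001, 0.7427, 0.6697], [-1.0, -0.0006, -0.0008]]
disc top (array([511.8,  29.6]), np.float64(59.2), np.float64(0.19), 117, array([315.9, 133. ]))
hub out (array([511.8,  29.4]), np.float64(20.9), np.float64(0.24), 103, array([315.7, 133.3]))
```

View pics/fin.png

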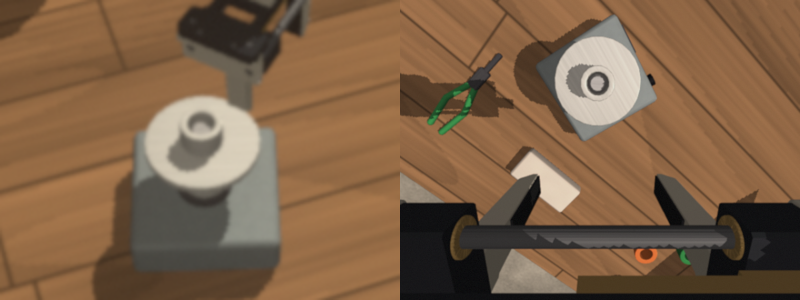

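The final pictures show the wheel flat and hub up on the sleeve: hub at (202,128) in the scene crop and (597,83) in the wrist crop. The bystanders in view haven't moved.

```bash
python3 -c "
from cell import env
print(env.finish_job())"
```

```text
the job is handed in; nothing more can be done
None
```

The sleeve is on the flange and the lap wheel lies hub up on top of it. I lowered both in small steps until they touched (about 5–6 N) and only then opened the gripper. The job is handed in, and the arm's clock read about 27 s of the 69 s allowed.

- **Seating height:** the sleeve stopped at TCP height 0.1065 m and the wheel at 0.1567 m. Both match the heights expected for full seating to within about 0.5 mm.
- **Centring and level:** after release, the disc measured at (511.8, 29.6) mm and the hub at (511.8, 29.4) mm. The spindle tip measured at (511.7, 29.7) mm. Disc and hub line up at the expected heights, so the wheel is flat and on the axis.
- **Other things:** the gripper touched nothing else. The pliers, the brick and the orange and green decoys looked undisturbed in the last wrist view. The narrow sleeve was outside the last pictures, but the arm never went near it.

Two readings disagreed. The gripper read 43 mm across the 44 mm hub. An early fit of the flange centre was about 1.3 mm off the spindle tip, probably because of shadow, so I went by the tip.

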